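Fit the keyed toothed pulley to the winder's belt drive

TASK

Fit the silver toothed pulley on the spindle of the belt drive, hub up: lower it over the spindle's end, feel for the key by turning the pulley under a light push until its keyway drops over it, and slide it down fully home on the shoulder, never forcing it and not driving the spindle round until it is home. Then turn pulley and spindle until the red mark stands at the red pointer, and let go; leave the other things on the bench where they are.

Things in the scene. Friction and masses are not known exactly. Their poses are not given: they have to be found in the camera images.
- pulley_center (a point): Centre of the silver toothed pulley (loose, about 0.2 kg), half-way up its 48 mm height. It stands hub up: below, a toothed rim with two flanges, 66 mm across, 20 mm high; above it a plain round hub 40 mm across, 28 mm high, the place to grip. The bore goes right through, 25.4 mm across, with one keyway along it (9.4 mm wide, reaching 17 mm from the axis). x points from the axis to the keyway and to the red mark, z up along the axis
- pulley_mark (a point): The red mark on the pulley, a radial line on top of the upper flange in line with the keyway; the point is at the flange's edge, 33 mm from the axis and 4 mm below pulley_center
- pulley: The same pulley; origin on the axis at its underside, axes as pulley_center
- drive: Belt drive, fixed to the bench: aluminium plate 250 x 130 mm, 108 mm high, on four pillars, with a flange bearing carrying an upright spindle at one end and a motor with a small toothed pulley (32 mm across, up to 158 mm high) 125 mm from the spindle along y. Origin on the spindle's axis at bench level; x points from the axis to the red pointer, z up
- spindle_seat (a point): On the spindle's axis at the top of its shoulder (36 mm across, 132 mm above the bench), where the underside of the pulley sits when home; axes as drive, they do not turn with the spindle. The spindle has a friction brake: it turns both ways against a drag of about 0.35 N m and stays where it is left
- spindle_end (a point): Upper end of the spindle, on its axis, 54 mm above the shoulder. The spindle is 24 mm thick, its end chamfered 3 mm. A brass-coloured key, 8 mm wide, upper edges chamfered 1 mm, stands 4 mm out of its side from 6 to 38 mm above the shoulder. The key's angle is not measured: it stands somewhere from 28 to 103 degrees anticlockwise (seen from above) of the pointer
- pointer (a point): Tip of the red pointer on the drive, 37.5 mm from the spindle's axis, 14.5 mm above the shoulder: just outside the upper flange of a pulley that is home
- bearing: Bystander: steel ball bearing lying flat, 62 mm across, 16 mm high; origin at its underside
- idler: Bystander: black flanged idler roller without keyway, 58 mm across, 22 mm high; origin at its underside
- wrench: Bystander: wrench, 180 mm long, lying; origin at its middle
- screwdriver: Bystander: screwdriver with orange handle, 200 mm long, lying; origin at its middle
- grease: Bystander: white jar with red lid, 64 mm across, 55 mm high; origin at its underside
- caliper: Bystander: digital caliper, 235 mm long, lying flat; origin at its middle
- collar: Bystander: dark steel shaft collar, 42 mm across, 13 mm high; origin at its underside
Things that resemble listed ones, but are neither listed nor needed, are in the scene too. Of the things that look like the pulley, the middle-sized one is meant.

How it is judged:
At the end, for the whole second after the job is handed in: The pulley is home on the spindle: its underside within 2.5 mm of the shoulder, centred within 3 mm, upright within 3.5 degrees, its red mark within 7 degrees of the pointer (4 mm at the flange), at rest and let go; no other thing has been moved by more than 30 mm (z of pulley_center in the frame of spindle_seat between 0.021 and 0.0265 m and horizontal distance between pulley_center and spindle_seat below 0.003 m and angle between pulley_center's own z axis and vertical below 0.06 rad and angle between the x axis of pulley_center and the x axis of spindle_seat, either way round below 0.12 rad and x of pulley_mark in the frame of spindle_seat above 0.02 m and linear speed of pulley below 0.01 m/s); the robot touches nothing.
It fails at once if the pulley is forced: it presses on the drive or its spindle with more than 35 N while its underside is more than 3.5 mm above the shoulder (contact force between pulley and drive above 35 N and z of pulley_center in the frame of spindle_seat above 0.0275 m).
It fails at once if the pulley presses on the drive or its spindle with more than 90 N (contact force between pulley and drive above 90 N).
It fails at once if another thing on the bench is moved by more than 30 mm (distance of any of bearing, idler, wrench, screwdriver, grease, caliper, collar from where it was at the start of the episode above 0.03 m).
It also fails if it takes over 54 s, if anything falls off the work surface, if the arm or the gripper's body presses on something with over 40 N, if the wrist force passes 120 N, or if a joint passes its speed limit or range.

ROBOT

A 7-joint arm with a two-finger parallel gripper is mounted at the origin on the work surface. World frame = base frame: x ahead of the robot, y to its left, z up, the work surface at z = 0. Lengths are in m, angles in rad, forces in N, time in s.
With the tool pointing down it reaches from about 0.35 to 0.9 m from the base axis. Payload 19.9 kg.
Tool frame: the origin (TCP) lies at the very end of the fingers, on their centre line; the grasp point (between the pads) lies grip_point_offset behind it (grip_point_offset is the distance from the TCP to the grasp point, in m); x points along the fingers, z is the direction in which the jaws open and shut, and the axes are right-handed (so a half turn about x gives the same grasp; the last joint's range is limited). The gripper opens to 94 mm and grips with 3 to 60 N. Pads are 16 mm wide; open, the fingers measure 119 mm over their backs; the gripper's body (75 mm by 177 mm) begins 78 mm behind the grasp point.
Start: joints at [-1.379, 0.417, -0.01, 1.614, 0.005, 1.111, -0.053], TCP at [0.145, 0.608, 0.205] pointing down, gripper open.
Joint ranges: [-2.81, 2.81], [-0.39, 2.02], [-1.27, 1.25], [0.06, 2.57], [-1.19, 4.33], [0.19, 2], [-2.82, 2.82]. Speed limits (rad/s): [1.89, 1.89, 2.39, 2.39, 3.01, 3.01, 3.01].

INTERFACE

Orientations are given as [roll, pitch, yaw] about the fixed x, y, z axes, in that order (R = Rz(yaw) Ry(pitch) Rx(roll)).
In Python, from station import * gives the robot as it stands.
- The arm moves only by the shell command python3 -m crank 'ROWS'. ROWS is a JSON object of lists of equal length, an entry for each row: "xyz": the shift along the tool's x, y, z in cm, a list of three; "twist": the turn about the tool's x in degrees; "fingers": the gripper command: -1 is fully open, 1 is shut, values between are in proportion. In form: {"xyz": [[dx, dy, dz], ...], "twist": [twist, ...], "fingers": [fingers, ...]}. A call has exactly 8 rows; each row is the pose to reach, as a shift and turn from the pose commanded when the call began, along the tool's axes at that moment; what a row does not reach only later rows make up. A row lasts 1/12 s, in which the tool goes at most 41.7 mm and 7.16 degrees, less where a joint would pass 70% of its speed; a pose out of reach is approached as far as the arm can. A call with a gripper value outside its range is refused whole. The fingers move at their own pace and stop on an object; the grip force is fixed at half the most. Time passes only in rows, so rows that repeat a pose let the fingers close, or fill a call up. It gives the time, the measured TCP pose, the force and the opening at its end, in the units of the state.
- sense(): the state, without advancing time (a new reading comes with each control period).
- grab_frame(name): name is "scene" or "top" or "wrist"; returns a dict with "pixels" (384x512x3 uint8, red, green, blue), "mtx" (3x3 intrinsics, pixels), "cam_to_world" (4x4, takes a point from camera to world coordinates); the wrist camera has in their place "mount" (4x4, takes a point from camera to tool coordinates, whose origin is the TCP and whose axes are the tool frame's). Camera axes: x right, y up, looking along -z (the intrinsics and any distortion apply to the point x, -y, -z); pixel columns grow to the right and rows downward; lengths in m; the calibration is good to about 2 mm. A picture is of the moment at which its call begins: read the wrist's pose just before it. There is no depth.
- sign_off(): hands the job in, once; it reports no verdict.
Trained networks look in the newest picture that a camera, given by its name, has taken for a name from the list of things; names that differ only in an ending like _2 or _b are one class to them, and where a whole thing is asked for, a point or a joint stands for the part that bears it (a point fixed in the world has none). Each returns a list of dicts, best first, with "conf" (0 to 1); they miss things now and then, are a little off and sometimes report something else, mostly with a low value. They report only what shows in the picture. A call takes as long as a camera call. They do not tell look-alikes from the thing itself.
- spot_in(camera, target): "extent" ([left, top, right, bottom] in pixels, round what is visible of it).
- cut_out(camera, target): "pixels" (384x512 bool, what is visible of it) and "extent" ([left, top, right, bottom] in pixels, round what is visible of it).
The state is a dict: "time_s": time; "joint_pos": joint angles; "joint_velocities": joint speeds; "effort": joint torques, N m; "tcp_pos": TCP position; "ee_rot": TCP orientation; "wrist_force": force on the tool from outside, world axes, zero at the start; "ft_torque": the same for the moment, N m; "gripper_width": opening from 0.0 (shut) to 1.0 (fully open).
Only numpy, scipy, OpenCV 4.12 (cv2) and the standard library are available. Lean on these libraries where they do the work, as an engineer would, in place of code of your own. Each camera call takes 0.05 s, during which the arm holds its last target. There are 200 camera calls.

## Working session

There is one attempt and no reset: what is moved stays moved. The work goes in short steps, Python scripts to look and compute and a shell command to move; the robot and the scene stay as the last step left them, time stands still between calls to the robot, and variables do not carry over. Pictures are saved under pics/ and viewed, about 8 in all and at most 12, crops included, and the job is handed in when it is done.

```bash
mkdir -p pics; ls; cat > h.py <<'E'
from station import *
import numpy as np, cv2
from scipy.spatial.transform import Rotation as R
def T_tool():
    s=sense(); T=np.eye(4); T[:3,:3]=R.from_euler('xyz',s['ee_rot']).as_matrix(); T[:3,3]=s['tcp_pos']; return T
def frame(n):
    T=T_tool(); f=grab_frame(n)
    M=f['cam_to_world'] if 'cam_to_world' in f else T@np.array(f['mount'])
    return f['pixels'],np.array(f['mtx']),np.array(M),f
def ray(K,M,u,v):
    d=np.array([(u-K[0,2])/K[0,0],-(v-K[1,2])/K[1,1],-1.]); return M[:3,3],M[:3,:3]@d
def onz(K,M,u,v,z):
    o,d=ray(K,M,u,v); return o+d*(z-o[2])/d[2]
def proj(K,M,p):
    c=M[:3,:3].T@(np.asarray(p)-M[:3,3]); return np.array([K[0,2]+K[0,0]*c[0]/-c[2],K[1,2]+K[1,1]*c[1]/c[2]])
def tri(rays):
    A=0;b=0
    for o,d in rays:
        d=d/np.linalg.norm(d);P=np.eye(3)-np.outer(d,d);A=A+P;b=b+P@o
    return np.linalg.solve(A,b)
E
python3 - <<'E'
from h import *
print(sense())
for n in('top','scene','wrist'):
    p,K,M,f=frame(n); cv2.imwrite(f'pics/{n}0.png',p[...,::-1]); print(n,[k for k in f if k!='pixels'],K.round(1).tolist(),M.round(3).tolist())
    for t in('pulley','drive','pointer','spindle_end','pulley_mark'):
        try: print(t,[(round(d['conf'],2),np.round(d['extent']).tolist()) for d in spot_in(n,t)])
        except Exception as e: print(t,e)
a=[cv2.imread(f'pics/{n}0.png') for n in('top','scene')]
cv2.imwrite('pics/a.png',cv2.resize(np.vstack(a),None,fx=.78,fy=.78))
E
```

```text
pics
{'time_s': 0.0, 'joint_pos': array([-1.37850815,  0.41793884, -0.0102868 ,  1.61415989,  0.00470144,
        1.11065633, -0.05298542]), 'joint_velocities': array([-0.00047166,  0.00092024, -0.00132747,  0.00067733, -0.0003078 ,
        0.0005467 , -0.00071627]), 'effort': array([ 1.88396261e-04, -8.51265621e+01,  6.39275126e-01, -4.25992084e+01,
       -4.88251832e-02,  1.87235128e-02,  1.17026457e-04]), 'tcp_pos': array([0.14472945, 0.60764699, 0.20485328]), 'ee_rot': array([-3.05792588,  1.56965734, -1.72090913]), 'wrist_force': array([ 0.33853629,  0.30051132, -1.02235424]), 'ft_torque': array([ 0.03523243, -0.02129369,  0.02203933]), 'gripper_width': 1.0026725405443475}
top ['mtx', 'cam_to_world'] [[472.3, 0.0, 251.8], [0.0, 472.3, 196.3], [0.0, 0.0, 1.0]] [[-0.005, 0.999, -0.052, 0.409], [-1.0, -0.004, 0.013, -0.052], [0.013, 0.052, 0.999, 1.64], [0.0, 0.0, 0.0, 1.0]]
pulley [(0.79, [246.0, 202.0, 270.0, 224.0]), (0.68, [240.0, 233.0, 254.0, 249.0]), (0.57, [215.0, 170.0, 241.0, 200.0])]
drive [(0.58, [116.0, 154.0, 200.0, 219.0])]
pointer [(0.71, [115.0, 158.0, 201.0, 218.
[... 479 characters left out ...]
248.0, 216.0, 284.0, 257.0])]
drive [(0.57, [300.0, 194.0, 421.0, 272.0])]
pointer [(0.92, [304.0, 194.0, 426.0, 272.0])]
spindle_end [(0.88, [301.0, 192.0, 426.0, 274.0])]
pulley_mark [(0.98, [248.0, 214.0, 289.0, 254.0]), (0.66, [226.0, 197.0, 246.0, 220.0]), (0.62, [246.0, 181.0, 264.0, 201.0]), (0.35, [303.0, 192.0, 422.0, 271.0])]
wrist ['mtx', 'mount'] [[294.4, 0.0, 253.1], [0.0, 294.4, 191.5], [0.0, 0.0, 1.0]] [[0.231, -0.932, -0.28, 0.063], [0.973, 0.222, 0.066, 0.627], [0.0, -0.288, 0.958, 0.384], [0.0, 0.0, 0.0, 1.0]]
pulley []
drive [(0.88, [117.0, 369.0, 148.0, 384.0])]
pointer []
spindle_end [(0.7, [118.0, 365.0, 146.0, 384.0])]
pulley_mark [(0.71, [119.0, 371.0, 147.0, 383.0])]
```

```bash
python3 - <<'E'
import cv2,numpy as np
t=cv2.imread('pics/top0.png')[120:280,100:300];s=cv2.imread('pics/scene0.png')[160:300,200:440]
A=cv2.resize(t,None,fx=3,fy=3,interpolation=2)[:, :]
B=cv2.resize(s,(600,350),interpolation=2)
c=np.zeros((600,800,3),np.uint8); A=cv2.resize(t,(350,280),interpolation=2)
c[:280,:350]=A; c[:250,360:800]=cv2.resize(cv2.imread('pics/wrist0.png'),(440,250)); c[282:600,:545]=cv2.resize(s,(545,318),interpolation=2)
cv2.imwrite('pics/a.png',c)
E
```

```text
(no output)
```

View pics/a.png

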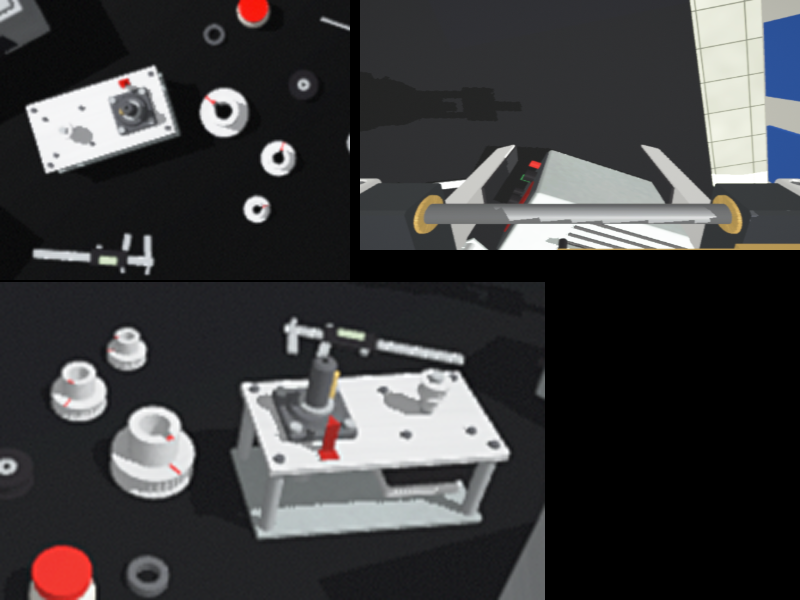

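```bash
python3 - <<'E'
from h import *
p,K,M,f=frame('top');p2,K2,M2,f2=frame('scene')
for n,a in(('A',(258,213)),('B',(247,241)),('C',(228,185)),('drive',(158,187))): print(n,onz(K,M,*a,.03).round(3))
for n,a in(('big?',(266,236)),('mid?',(236,206)),('small?',(258,190)),('drive',(360,230))): print(n,onz(K2,M2,*a,.03).round(3))
T=T_tool();print(T.round(3))
import station;print([x for x in dir(station) if 'grip' in x.lower()], getattr(station,'grip_point_offset',None))
E
```

```text
A [ 0.437 -0.094  0.03 ]
B [ 0.342 -0.056  0.03 ]
C [0.533 0.008 0.03 ]
drive [0.527 0.247 0.03 ]
big? [0.547 0.011 0.03 ]
mid? [ 0.451 -0.088  0.03 ]
small? [ 0.368 -0.04   0.03 ]
drive [0.474 0.249 0.03 ]
[[ 0.    -0.973  0.232  0.145]
 [-0.     0.232  0.973  0.608]
 [-1.    -0.    -0.     0.205]
 [ 0.     0.     0.     1.   ]]
['grip_point_offset'] 0.0188
```

The three look-alikes in the top image are at (228,184), the largest, (258,211), the middle one, and (247,240), the smallest. (258,211) fits "middle-sized", and I'll confirm it with the wrist camera. The drive's pointer faces about +20° and its motor lies towards +y.

```bash
cat >> h.py <<'E'
def go(p,yaw=None):
    "shift cm in tool axes, twist deg so that tool z (jaw) has heading yaw deg"
    T=T_tool(); print('xyz cm',(100*T[:3,:3].T@(np.asarray(p)-T[:3,3])).round(2),'jaw heading',round(np.degrees(np.arctan2(T[1,2],T[0,2])),1),'tilt',np.degrees(T[:3,0][:2]).round(2), 'twist',None if yaw is None else round((np.degrees(np.arctan2(T[1,2],T[0,2]))-yaw+180)%360-180,2))
E
python3 -m crank '{"xyz":[[-8,-44.7,-61.5],[-8,-44.7,-61.5],[-8,-44.7,-61.5],[-8,-44.7,-61.5],[-8,-44.7,-61.5],[-8,-44.7,-61.5],[-8,-44.7,-61.5],[-8,-44.7,-61.5]],"twist":[50,50,50,50,50,50,50,50],"fingers":[-0.3,-0.3,-0.3,-0.3,-0.3,-0.3,-0.3,-0.3]}'
python3 -c "
from h import *
go((.437,-.094,.27),-43);s=sense();print(s['time_s'],s['tcp_pos'],s['joint_pos'].round(2))"
```

```text
time_s: 1.67
tcp_pos: [0.2725, 0.3001, 0.2406]
ee_rot: [1.205, 1.57, 1.661]
wrist_force: [2.3, 0.4, 0.8]
gripper_width: 0.652
xyz cm [ -2.97 -42.62  -2.56] jaw heading 26.1 tilt [-0.    0.04] twist 69.09
1.6667 [0.27254375 0.30009663 0.24060166] [-1.17 -0.03  0.26  2.08  0.01  1.09 -0.46]
```

```bash

python3 -m crank '{"xyz":[[-3,-42.6,-2.6],[-3,-42.6,-2.6],[-3,-42.6,-2.6],[-3,-42.6,-2.6],[-3,-42.6,-2.6],[-3,-42.6,-2.6],[-3,-42.6,-2.6],[-3,-42.6,-2.6]],"twist":[69,69,69,69,69,69,69,69],"fingers":[-0.3,-0.3,-0.3,-0.3,-0.3,-0.3,-0.3,-0.3]}'
python3 - <<'E'
from h import *
go((.437,-.094,.25),-43);s=sense();print(s['joint_pos'].round(2))
p,K,M,f=frame('wrist');cv2.imwrite('pics/w1.png',p[...,::-1])
for t in('pulley','pulley_mark'): print(t,[(round(d['conf'],2),np.round(d['extent']).tolist()) for d in spot_in('wrist',t)])
for q in((.437,-.094,.048),(.342,-.056,.03),(.533,.008,.05)): print(proj(K,M,q).round())
E
```

```text
time_s: 2.33
tcp_pos: [0.4031, -0.006, 0.2643]
ee_rot: [1.172, 1.569, 0.63]
wrist_force: [1.7, 0.9, 0.1]
gripper_width: 0.649
xyz cm [ 1.43 -5.79  7.44] jaw heading -31.0 tilt [0.07 0.05] twist 11.95
[-0.77 -0.1   0.67  2.06  0.07  1.15 -0.67]
pulley [(0.7, [313.0, 345.0, 334.0, 380.0]), (0.68, [288.0, 176.0, 330.0, 220.0]), (0.68, [218.0, 192.0, 253.0, 223.0]), (0.67, [293.0, 66.0, 368.0, 141.0]), (0.29, [202.0, 2.0, 326.0, 66.0])]
pulley_mark [(0.97, [285.0, 178.0, 328.0, 222.0]), (0.93, [294.0, 69.0, 366.0, 142.0]), (0.76, [224.0, 187.0, 254.0, 223.0])]
[305. 207.]
[235. 214.]
[334. 107.]
```

View pics/w1.png

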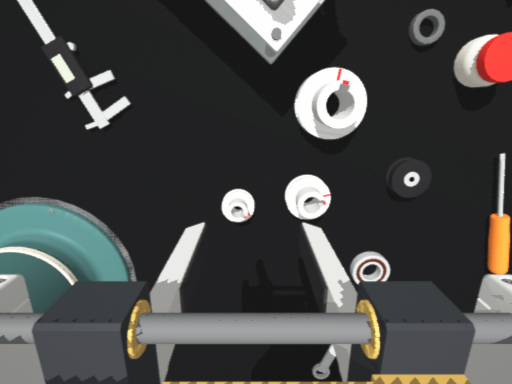

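Wrist view: the largest pulley is at (331,104), the middle at (308,198) and the smallest at (238,206), which agrees with the top view. The middle one is the target. The bearing at (370,268) is close to it.

```bash

python3 -m crank '{"xyz":[[8,-5.8,7.4],[8,-5.8,7.4],[8,-5.8,7.4],[8,-5.8,7.4],[8,-5.8,7.4],[8,-5.8,7.4],[8,-5.8,7.4],[8,-5.8,7.4]],"twist":[12,12,12,12,12,12,12,12],"fingers":[-0.3,-0.3,-0.3,-0.3,-0.3,-0.3,-0.3,-0.3]}'
python3 - <<'E'
from h import *
s=sense();print(s['joint_pos'].round(2))
p,K,M,f=frame('wrist');cv2.imwrite('pics/w2.png',p[...,::-1])
for d in spot_in('wrist','pulley'): print(round(d['conf'],2),np.round(d['extent']).tolist())
u,v=proj(K,M,(.437,-.094,.03)).astype(int);print(u,v)
c=p[max(v-75,0):v+75,max(u-100,0):u+100];print(max(u-100,0),max(v-75,0))
cv2.imwrite('pics/w2c.png',cv2.resize(c,None,fx=4,fy=4,interpolation=2)[...,::-1])
E
```

```text
time_s: 3.15
tcp_pos: [0.4372, -0.0902, 0.1847]
ee_rot: [1.376, 1.568, 0.633]
wrist_force: [-0.8, 1.1, 0.1]
gripper_width: 0.65
[-0.61  0.15  0.82  2.08 -0.14  0.96 -0.46]
0.93 [156.0, 182.0, 202.0, 223.0]
0.92 [236.0, 145.0, 290.0, 201.0]
0.9 [211.0, 0.0, 307.0, 96.0]
254 181
154 106
```

View pics/w2c.png

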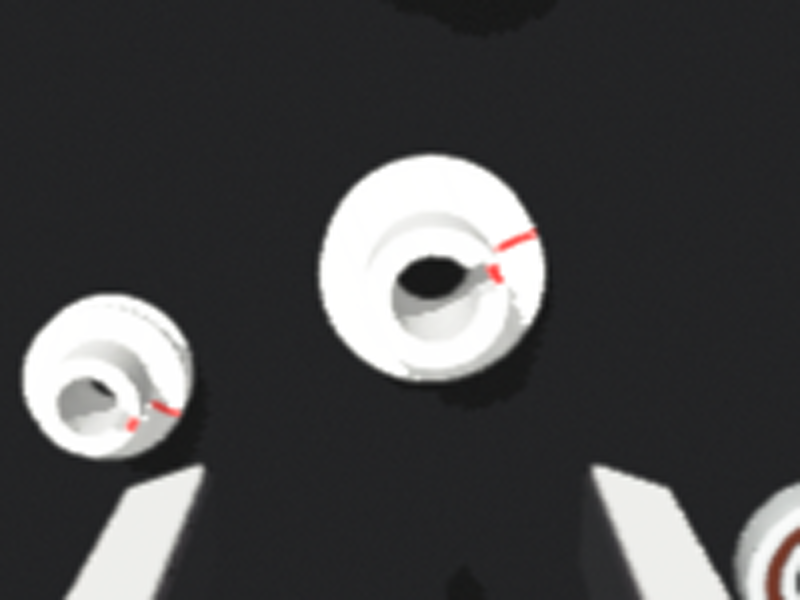

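```bash
python3 - <<'E'
from h import *
p,K,M,f=frame('wrist')
a=onz(K,M,265.5,178.5,.048);b=onz(K,M,262,172.8,.02);m=onz(K,M,288,164,.02);h=onz(K,M,277.7,174,.048)
print(a.round(4),b.round(4),m.round(4),np.linalg.norm(m-b),np.degrees(np.arctan2(*(m-b)[1::-1])),np.degrees(np.arctan2(*(h-a)[1::-1])))
# second view: pose of first wrist picture
T1=np.eye(4);T1[:3,:3]=R.from_euler('xyz',[1.172,1.569,.63]).as_matrix();T1[:3,3]=[.4031,-.006,.2643]
M1=T1@np.array(f['mount'])
print('tri flange',tri([ray(K,M,262,172.8),ray(K,M1,307,198.5)]).round(4))
# drive: from top & scene, pointer / spindle
for n,(sp,pt,mo,key) in {'top':((100+131/1.75,120+108/1.75),(100+124/1.75,120+82/1.75),(0,0),(0,0))}.items():
    p,K,M,f=frame(n); print(onz(K,M,*sp,.186).round(3),onz(K,M,*pt,.147).round(3))
p,K,M,f=frame('scene'); print('scene spindle end',onz(K,M,200+322/2.271,160+(358-282)/2.271,.186).round(3),'pointer',onz(K,M,200+331/2.271,160+(422-282)/2.271,.147).round(3))
go((a+b)/2,None)
E
```

```text
[ 0.4506 -0.0965  0.048 ] [ 0.4483 -0.0945  0.02  ] [ 0.4781 -0.1074  0.02  ] 0.03248901931672347 -23.40245742787559 -21.682163411063012
tri flange [ 0.4462 -0.0968  0.011 ]
[0.532 0.166 0.186] [0.582 0.185 0.147]
scene spindle end [0.53  0.175 0.186] pointer [0.58  0.191 0.147]
xyz cm [15.01  0.51  1.21] jaw heading -42.7 tilt [0.05 0.03] twist None
```

```bash

python3 -m crank '{"xyz":[[3,0.5,1.2],[6,0.5,1.2],[9,0.5,1.2],[12,0.5,1.2],[14,0.5,1.2],[15.5,0.5,1.2],[15.9,0.5,1.2],[15.9,0.5,1.2]],"twist":[0,0,0,0,0,0,0,0],"fingers":[-0.3,-0.3,-0.3,-0.3,-0.3,-0.3,-0.3,-0.3]}'
python3 - <<'E'
from h import *
s=sense();print(s['joint_pos'].round(2));go((.4495,-.0955,.025))
p,K,M,f=frame('wrist');cv2.imwrite('pics/w3.png',p[...,::-1])
T=T_tool();print([proj(K,M,T[:3,3]+T[:3,:3]@np.array(q)).round() for q in((0,0,0),(-.024,0,0))])
E
```

```text
time_s: 4.07
tcp_pos: [0.4486, -0.0961, 0.0243]
ee_rot: [-2.251, 1.569, -2.997]
wrist_force: [0.0, -0.7, 0.9]
gripper_width: 0.651
[-0.39  0.49  0.64  2.17 -0.49  0.63 -0.15]
xyz cm [-0.07  0.1   0.03] jaw heading -42.7 tilt [-0.08 -0.01] twist None
[array([253., 236.]), array([253., 254.])]
```

View pics/w3.png

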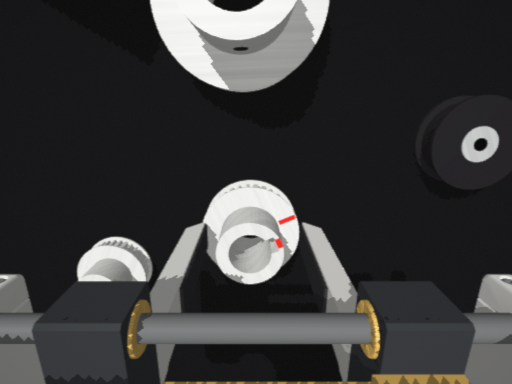

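The hub's top ring is centred at about (250,253) between the fingers, and the tool axis at hub-top height projects to (253,254). The tool is centred, so I'll grip and lift.

```bash

python3 -m crank '{"xyz":[[0,0,0],[0,0,0],[0,0,0],[0,0,0],[0,0,0],[0,0,0],[-1,0,0],[-3,0,0]],"twist":[0,0,0,0,0,0,0,0],"fingers":[1,1,1,1,1,1,1,1]}'
python3 -c "
from h import *
go((.50,.0,.30),-100);s=sense();print(s['joint_pos'].round(2),s['wrist_force'].round(2))"
```

```text
time_s: 4.78
tcp_pos: [0.4479, -0.096, 0.0544]
ee_rot: [-2.229, 1.568, -2.974]
wrist_force: [-0.1, 0.7, -2.5]
gripper_width: 0.426
xyz cm [-24.58  10.54  -2.73] jaw heading -42.7 tilt [-0.15 -0.03] twist 57.3
[-0.44  0.43  0.69  2.16 -0.43  0.7  -0.2 ] [-0.14  0.66 -2.46]
```

```bash

python3 -m crank '{"xyz":[[-4,0,0],[-8,0,0],[-12,0,0],[-22.6,20,-7.3],[-22.6,20,-7.3],[-22.6,20,-7.3],[-22.6,20,-7.3],[-22.6,20,-7.3]],"twist":[0,0,0,-42.7,-42.7,-42.7,-42.7,-42.7],"fingers":[1,1,1,1,1,1,1,1]}'
python3 -c "
from h import *
go((.53,.10,.28),0);s=sense();print(s['joint_pos'].round(2),s['wrist_force'].round(2))"
```

```text
time_s: 5.45
tcp_pos: [0.5208, 0.0778, 0.2696]
ee_rot: [0.478, 1.57, 0.364]
wrist_force: [0.6, 0.1, -2.4]
gripper_width: 0.419
xyz cm [-1.04  2.32  0.66] jaw heading -6.5 tilt [0.05 0.02] twist -6.55
[-0.78  0.21  0.67  1.8  -0.14  1.18 -0.18] [ 0.6   0.08 -2.38]
```

```bash

python3 -m crank '{"xyz":[[-1,2.3,0.7],[-1,2.3,0.7],[-1,2.3,0.7],[-1,2.3,0.7],[-1,2.3,0.7],[-1,2.3,0.7],[-1,2.3,0.7],[-1,2.3,0.7]],"twist":[-6.5,-6.5,-6.5,-6.5,-6.5,-6.5,-6.5,-6.5],"fingers":[1,1,1,1,1,1,1,1]}'
python3 - <<'E'
from h import *
p,K,M,f=frame('wrist');T=T_tool();np.savez('v4.npz',p=p,K=K,M=M,T=T)
cv2.imwrite('pics/w4.png',p[...,::-1])
print([proj(K,M,q).round() for q in((.531,.17,.186),(.531,.17,.132),(.581,.188,.147))])
u,v=proj(K,M,(.54,.17,.17)).astype(int);u0=max(u-110,0);v0=max(v-80,0);print(u0,v0)
cv2.imwrite('pics/w4c.png',cv2.resize(p[v0:v0+150,u0:u0+200],None,fx=4,fy=4,interpolation=2)[...,::-1])
E
```

```text
time_s: 6.12
tcp_pos: [0.5304, 0.0977, 0.2775]
ee_rot: [-2.49, 1.571, -2.498]
wrist_force: [-0.1, -0.7, -2.0]
gripper_width: 0.423
[array([253., 117.]), array([253., 115.]), array([303.,  96.])]
152 35
```

View pics/w4c.png

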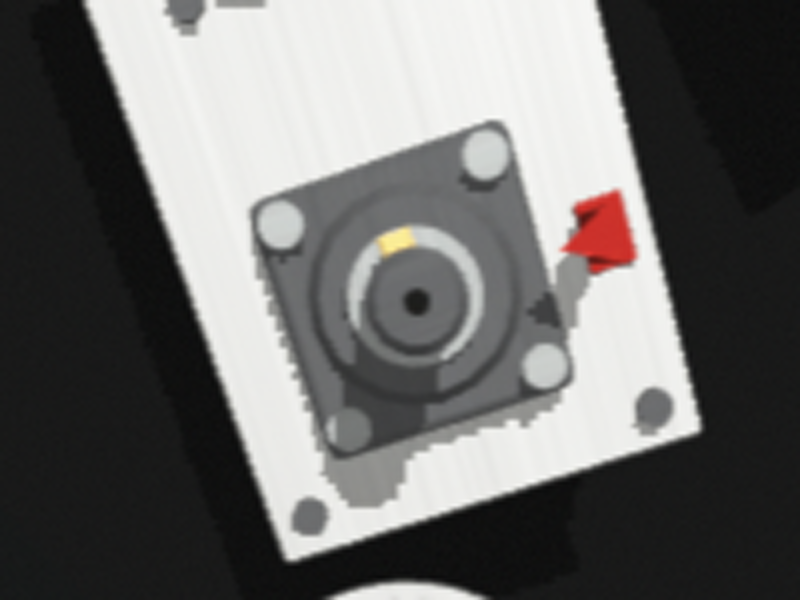

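The spindle end (dark centre hole) is at crop (417,302), the key at (396,239), the pointer tip at (562,250), and the shoulder ring is centred at about (416,296).

```bash
python3 - <<'E'
from h import *
d=np.load('v4.npz');K,M,T=d['K'],d['M'],d['T']
px=lambda a,b:(152+a/4,35+b/4)
e=onz(K,M,*px(417,302),.186);s=onz(K,M,*px(416,296),.132);k=onz(K,M,*px(396,239),.170);p=onz(K,M,*px(562,250),.1465)
c=(e+s)/2
print('end',e.round(4),'shoulder',s.round(4));
for n,q in(('key',k),('ptr',p)):
  for o in(e,s,c): w=q-o;print(n,np.hypot(*w[:2]).round(4),np.degrees(np.arctan2(w[1],w[0])).round(1))
# second view: top camera
p,K2,M2,f=frame('top');cv2.imwrite('pics/t2.png',p[...,::-1])
p3,K3,M3,f3=frame('scene')
print('tri wrist+scene',tri([ray(K,M,*px(417,302)),ray(K3,M3,200+322/2.271,160+(356-282)/2.271)]).round(4))
print('top px of end',proj(K2,M2,e).round(1),'scene px',proj(K3,M3,e).round(1), 'plate corner')
E
```

```text
end [0.5338 0.1754 0.186 ] shoulder [0.5341 0.1757 0.132 ]
key 0.0144 108.8
key 0.0143 109.9
key 0.0144 109.3
ptr 0.0384 17.2
ptr 0.0381 16.9
ptr 0.0383 17.0
tri wrist+scene [0.5337 0.175  0.1915]
top px of end [171.8 181. ] scene px [341.8 194.6] plate corner
```

```bash
python3 - <<'E'
from h import *
d=np.load('v4.npz');p=d['p'];cv2.imwrite('pics/w4h.png',cv2.resize(p[165:300,170:340],None,fx=4.4,fy=4.4,interpolation=2)[...,::-1])
K,M,T=d['K'],d['M'],d['T']
for x,r in((-.0237,.0200),(-.0237,.0127),(.0043,.033)):  # predicted circle bbox for zero offset
  q=np.array([proj(K,M,T[:3,3]+T[:3,:3]@np.array([x,r*np.cos(a),r*np.sin(a)])) for a in np.linspace(0,6.28,90)])
  print(((q.min(0)-[170,165])*4.4).round(0),((q.max(0)-[170,165])*4.4).round(0))
E
```

```text
[214. 247.] [514. 517.]
[269. 299.] [460. 470.]
[150.  91.] [579. 485.]
```

View pics/w4h.png

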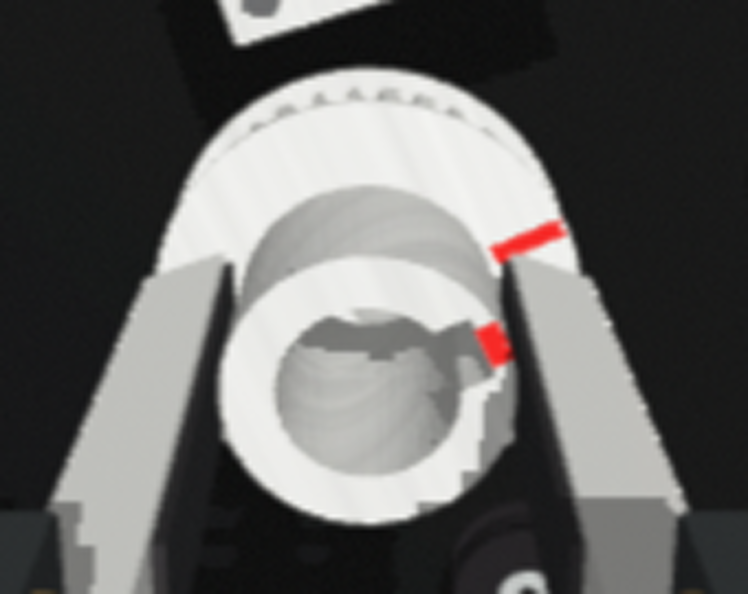

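```bash

python3 -m crank '{"xyz":[[0,4,0.3],[0,7.7,0.3],[1,7.7,0.3],[2,7.7,0.3],[3,7.7,0.3],[3.7,7.7,0.3],[3.7,7.7,0.3],[3.7,7.7,0.3]],"twist":[-78,-78,-78,-78,-78,-78,-78,-78],"fingers":[1,1,1,1,1,1,1,1]}'
python3 -c "
from h import *
go((.533,.1752,.22),79);s=sense();print(s['joint_pos'].round(2),s['wrist_force'].round(2))"
```

```text
time_s: 6.93
tcp_pos: [0.5338, 0.175, 0.24]
ee_rot: [2.833, 1.57, -2.45]
wrist_force: [-0.5, 0.7, -2.0]
gripper_width: 0.422
xyz cm [ 2.    0.08 -0.02] jaw heading 57.3 tilt [-0.05 -0.04] twist -21.74
[-0.72  0.29  0.43  1.75 -0.13  1.14  0.75] [-0.48  0.67 -1.98]
```

```bash

python3 -m crank '{"xyz":[[0.5,0.08,0],[1,0.08,0],[1.5,0.08,0],[2,0.08,0],[2.2,0.08,0],[2.2,0.08,0],[2.2,0.08,0],[2.2,0.08,0]],"twist":[-7,-14,-21.7,-21.7,-21.7,-21.7,-21.7,-21.7],"fingers":[1,1,1,1,1,1,1,1]}'
python3 - <<'E'
from h import *
go((.533,.1752,.200),79)
s=sense();print(s['wrist_force'].round(2))
p,K,M,f=frame('scene');u,v=proj(K,M,(.534,.1755,.19)).astype(int);print(u,v)
a=p[v-40:v+45,u-55:u+55]
p,K,M,f=frame('wrist');b=p[150:320,150:370]
cv2.imwrite('pics/w5.png',np.vstack([cv2.resize(a,(388,300),interpolation=2),cv2.resize(b,(388,300),interpolation=2)])[...,::-1])
E
```

```text
time_s: 7.6
tcp_pos: [0.5335, 0.1756, 0.2188]
ee_rot: [-1.53, 1.57, -0.16]
wrist_force: [-0.0, -0.6, -2.6]
gripper_width: 0.428
xyz cm [ 1.88  0.04 -0.05] jaw heading 78.5 tilt [ 0.02 -0.  ] twist -0.51
[-0.03 -0.63 -2.59]
342 193
```

View pics/w5.png

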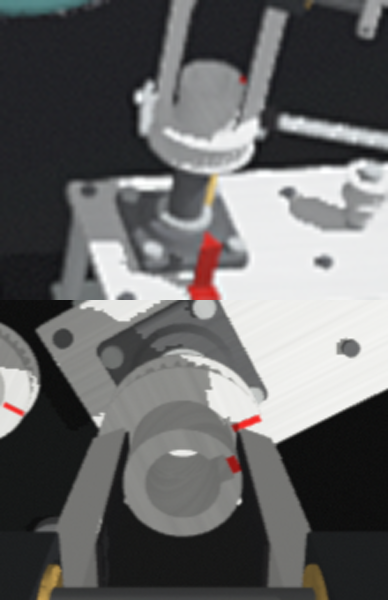

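```bash

python3 -m crank '{"xyz":[[0.5,0.04,-0.03],[0.8,0.04,-0.03],[0.9,0.04,-0.03],[1.0,0.04,-0.03],[1.05,0.04,-0.03],[1.1,0.04,-0.03],[1.15,0.04,-0.03],[1.15,0.04,-0.03]],"twist":[0,0,0,0,0,0,0,0],"fingers":[1,1,1,1,1,1,1,1]}'
python3 -c "
from h import *
go((.533,.1752,.200),79);s=sense();print(s['wrist_force'].round(2),s['ft_torque'].round(2))"
```

```text
time_s: 8.37
tcp_pos: [0.5328, 0.1756, 0.207]
ee_rot: [1.033, 1.571, 2.406]
wrist_force: [-1.1, 1.6, -0.6]
gripper_width: 0.422
xyz cm [ 0.7  -0.03 -0.04] jaw heading 78.6 tilt [-0.01  0.01] twist -0.37
[-1.08  1.64 -0.59] [ 0.48  0.5  -0.01]
```

```bash

python3 -m crank '{"xyz":[[0.15,0,0],[0.3,0,0],[0.45,0,0],[0.6,0,0],[0.7,0,0],[0.8,0,0],[0.9,0,0],[0.9,0,0]],"twist":[0,0,0,0,0,0,0,0],"fingers":[1,1,1,1,1,1,1,1]}'
python3 -c "
from h import *
go((.533,.1752,.200),79);s=sense();print(s['wrist_force'].round(2),s['ft_torque'].round(2))"
```

```text
time_s: 9.03
tcp_pos: [0.5328, 0.1757, 0.1979]
ee_rot: [1.073, 1.57, 2.446]
wrist_force: [-2.1, 4.4, -0.4]
gripper_width: 0.427
xyz cm [-0.21 -0.03 -0.04] jaw heading 78.6 tilt [-0.01  0.01] twist -0.37
[-2.15  4.41 -0.39] [ 1.29  0.79 -0.  ]
```

```bash

python3 -m crank '{"xyz":[[0,0.03,0.03],[0.1,0.04,0.04],[0.2,0.04,0.04],[0.25,0.04,0.04],[0.3,0.04,0.04],[0.35,0.04,0.04],[0.4,0.04,0.04],[0.4,0.04,0.04]],"twist":[0,0,0,0,0,0,0,0],"fingers":[1,1,1,1,1,1,1,1]}'
python3 -c "
from h import *
go((.533,.1752,.200),79);s=sense();print(s['wrist_force'].round(2),s['ft_torque'].round(2))"
```

```text
time_s: 9.7
tcp_pos: [0.5328, 0.1758, 0.1943]
ee_rot: [-1.151, 1.57, 0.221]
wrist_force: [-2.9, 1.7, 4.3]
gripper_width: 0.424
xyz cm [-0.57 -0.03 -0.06] jaw heading 78.6 tilt [0.03 0.01] twist -0.39
[-2.95  1.7   4.32] [0.79 0.74 0.08]
```

```bash

python3 -m crank '{"xyz":[[0.03,0.02,0],[0.05,0.02,0],[0.05,0.02,0],[0.05,0.02,0],[0.05,0.02,0],[0.05,0.02,0],[0.05,0.02,0],[0.05,0.02,0]],"twist":[-1,-2,-3,-4,-5,-6,-7,-7],"fingers":[1,1,1,1,1,1,1,1]}'
python3 -c "
from h import *
go((.533,.1752,.200),89);s=sense();print(s['wrist_force'].round(2),s['ft_torque'].round(2))"
```

```text
time_s: 10.37
tcp_pos: [0.5322, 0.1757, 0.1933]
ee_rot: [2.432, 1.57, -2.356]
wrist_force: [-1.3, 2.7, -2.2]
gripper_width: 0.428
xyz cm [-0.67 -0.08 -0.04] jaw heading 85.7 tilt [-0.03 -0.03] twist -3.3
[-1.32  2.74 -2.25] [ 0.82  0.22 -0.02]
```

The push is gone and the tool sank another 1 mm, so the keyway has found the key. I'll slide down a little and check the force.

```bash

python3 -m crank '{"xyz":[[0.05,0.02,0.02],[0.1,0.02,0.02],[0.15,0.02,0.02],[0.2,0.02,0.02],[0.25,0.02,0.02],[0.3,0.02,0.02],[0.3,0.02,0.02],[0.3,0.02,0.02]],"twist":[0,0,0,0,0,0,0,0],"fingers":[1,1,1,1,1,1,1,1]}'
python3 -c "
from h import *
go((.533,.1752,.1563),89);s=sense();print(s['wrist_force'].round(2),s['ft_torque'].round(2))"
```

```text
time_s: 11.03
tcp_pos: [0.5322, 0.176, 0.1905]
ee_rot: [2.788, 1.571, -2.001]
wrist_force: [-1.2, 0.6, -3.0]
gripper_width: 0.42
xyz cm [ 3.42 -0.09 -0.07] jaw heading 85.6 tilt [-0.01 -0.01] twist -3.39
[-1.19  0.61 -3.  ] [ 0.14  0.17 -0.  ]
```

```bash

python3 -m crank '{"xyz":[[0.3,0,0],[0.6,0,0],[0.9,0,0],[1.2,0,0],[1.5,0,0],[1.8,0,0],[2.1,0,0],[2.1,0,0]],"twist":[0,0,0,0,0,0,0,0],"fingers":[1,1,1,1,1,1,1,1]}'
python3 -c "
from h import *
go((.533,.1752,.1563),89);s=sense();print(s['wrist_force'].round(2),s['ft_torque'].round(2))"
```

```text
time_s: 11.7
tcp_pos: [0.532, 0.1759, 0.1689]
ee_rot: [2.315, 1.57, -2.474]
wrist_force: [0.5, -0.1, -2.4]
gripper_width: 0.424
xyz cm [ 1.26 -0.11 -0.07] jaw heading 85.6 tilt [-0.04 -0.03] twist -3.39
[ 0.52 -0.09 -2.36] [-0.03  0.02 -0.01]
```

```bash

python3 -m crank '{"xyz":[[0.3,0,0],[0.6,0,0],[0.8,0,0],[1.0,0,0],[1.1,0,0],[1.2,0,0],[1.28,0,0],[1.28,0,0]],"twist":[0,0,0,0,0,0,0,0],"fingers":[1,1,1,1,1,1,1,1]}'
python3 -c "
from h import *
go((.533,.1752,.1563),89);s=sense();print(s['wrist_force'].round(2),s['ft_torque'].round(2))"
```

```text
time_s: 12.37
tcp_pos: [0.5323, 0.1761, 0.1574]
ee_rot: [-0.783, 1.57, 0.711]
wrist_force: [-3.4, -0.2, 7.2]
gripper_width: 0.421
xyz cm [ 0.11 -0.07 -0.08] jaw heading 85.6 tilt [0.01 0.01] twist -3.39
[-3.36 -0.24  7.23] [-0.21  0.96 -0.01]
```

```bash

python3 -m crank '{"xyz":[[0.03,0,0],[0.06,0,0],[0.08,0,0],[0.08,0,0],[0.08,0,0],[0.08,0,0],[0.08,0,0],[0.08,0,0]],"twist":[0,0,0,0,0,0,0,0],"fingers":[1,1,1,1,1,1,1,1]}'
python3 -c "
from h import *
go((.533,.1752,.1563),89);s=sense();print(s['wrist_force'].round(2),s['ft_torque'].round(2))"
```

```text
time_s: 13.03
tcp_pos: [0.5324, 0.1761, 0.1573]
ee_rot: [-0.761, 1.57, 0.733]
wrist_force: [-8.8, -2.0, 19.1]
gripper_width: 0.422
xyz cm [ 0.1  -0.06 -0.09] jaw heading 85.6 tilt [0.04 0.03] twist -3.39
[-8.84 -1.96 19.13] [-0.66  2.06  0.01]
```

Solid stop: 20 N at an unchanged height, within 1 mm of the predicted home. I'll ease off and turn clockwise towards the pointer, pivoting about the spindle axis.

```bash

python3 -m crank '{"xyz":[[-0.12,0,0],[-0.15,-0.01,0.02],[-0.15,-0.03,0.03],[-0.15,-0.04,0.05],[-0.15,-0.05,0.06],[-0.15,-0.06,0.07],[-0.15,-0.08,0.08],[-0.15,-0.08,0.08]],"twist":[0,7,14,21,28,35,42,45],"fingers":[1,1,1,1,1,1,1,1]}'
python3 -c "
from h import *
go((.533,.1752,.1563),-3.4);s=sense();print(s['wrist_force'].round(2),s['ft_torque'].round(2),s['joint_pos'].round(2))"
```

```text
time_s: 13.7
tcp_pos: [0.5318, 0.1772, 0.1575]
ee_rot: [2.415, 1.568, 3.117]
wrist_force: [-11.6, 0.3, 9.8]
gripper_width: 0.421
xyz cm [ 0.12 -0.23 -0.03] jaw heading 40.2 tilt [-0.15  0.  ] twist 43.64
[-11.56   0.32   9.77] [0.12 2.82 0.43] [-0.77  0.39  0.49  1.84 -0.22  0.97  0.52]
```

```bash

python3 -m crank '{"xyz":[[-0.05,0.01,0],[-0.05,0,0.01],[-0.05,-0.01,0.02],[-0.05,-0.02,0.03],[-0.05,-0.03,0.04],[-0.05,-0.04,0.05],[-0.05,-0.05,0.06],[-0.05,-0.05,0.06]],"twist":[6,13,20,27,34,39,43.6,43.6],"fingers":[1,1,1,1,1,1,1,1]}'
python3 - <<'E'
from h import *
go((.533,.1752,.1563),-3.4);s=sense();print(s['wrist_force'].round(2),s['ft_torque'].round(2))
p,K,M,f=frame('wrist');np.savez('v6.npz',p=p,K=K,M=M,T=T_tool());cv2.imwrite('pics/w6.png',cv2.resize(p[130:300,150:370],None,fx=3.5,fy=3.5,interpolation=2)[...,::-1])
E
```

```text
time_s: 14.37
tcp_pos: [0.533, 0.178, 0.1577]
ee_rot: [2.854, 1.569, 2.798]
wrist_force: [-4.8, 4.8, -1.8]
gripper_width: 0.421
xyz cm [ 0.14 -0.28  0.01] jaw heading -3.2 tilt [-0.09  0.03] twist 0.18
[-4.81  4.84 -1.75] [1.09 1.24 0.21]
```

View pics/w6.png

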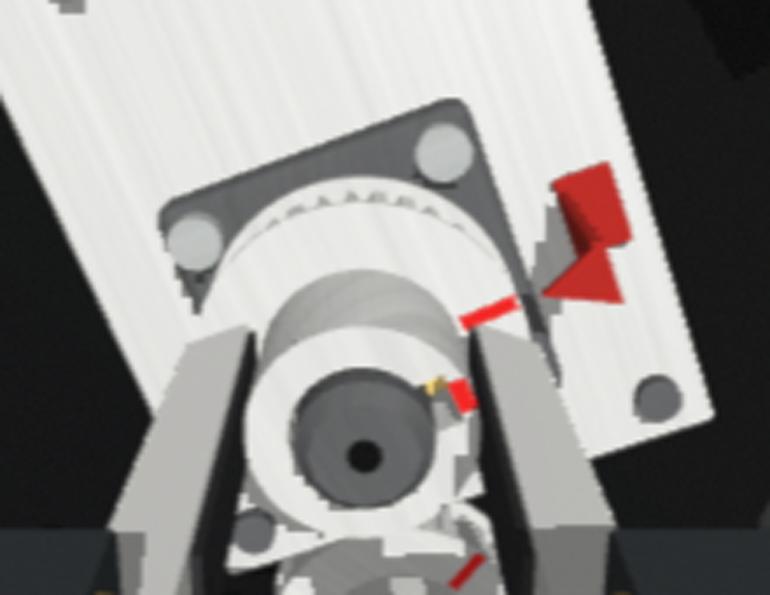

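Picture: mark end at crop (518,300), pointer tip at (543,294), nearly in line. The spindle end shows through the bore at (364,456) and the brass key sits in the keyway.

```bash
python3 - <<'E'
from h import *
d=np.load('v6.npz');K,M,T=d['K'],d['M'],d['T']
g=lambda a,b,z:onz(K,M,150+a/3.5,130+b/3.5,z)
e=g(364,456,.186);h=g(361.5,432,.18);m=g(517,301,.152);m2=g(463,322,.152);p=g(543,294,.1465);f1=g(200,313,.152)
print('end',e.round(4),'hub',h.round(4))
for n,q in(('mark',m),('markin',m2),('ptr',p)):
  w=q-e;print(n,np.hypot(*w[:2]).round(4),np.degrees(np.arctan2(w[1],w[0])).round(1))
w=m-m2;print('line',np.degrees(np.arctan2(w[1],w[0])).round(1))
E
```

```text
end [0.5337 0.1758 0.186 ] hub [0.5334 0.1769 0.18  ]
mark 0.0324 22.1
markin 0.0213 23.2
ptr 0.0376 17.3
line 19.8
```

```bash

python3 -m crank '{"xyz":[[0,0.01,-0.01],[0,0.02,-0.02],[0,0.03,-0.03],[0,0.03,-0.03],[0,0.03,-0.03],[0,0.03,-0.03],[0,0.03,-0.03],[0,0.03,-0.03]],"twist":[1,2,3,3.5,3.7,3.7,3.7,3.7],"fingers":[1,1,1,1,1,1,1,1]}'
python3 -m crank '{"xyz":[[0,0,0],[0,0,0],[0,0,0],[0,0,0],[0,0,0],[0,0,0],[0,0,0],[0,0,0]],"twist":[0,0,0,0,0,0,0,0],"fingers":[0.1,-0.1,-0.3,-0.3,-0.3,-0.3,-0.3,-0.3]}'
python3 - <<'E'
from h import *
go((.533,.1752,.1563),-7);s=sense();print(s['wrist_force'].round(2),s['ft_torque'].round(2))
E
```

```text
time_s: 15.08
tcp_pos: [0.5331, 0.178, 0.1577]
ee_rot: [2.565, 1.57, 2.449]
wrist_force: [-2.0, 6.3, -6.1]
gripper_width: 0.423
time_s: 15.75
tcp_pos: [0.5336, 0.1771, 0.158]
ee_rot: [-1.037, 1.571, -1.154]
wrist_force: [0.0, -0.4, -0.3]
gripper_width: 0.653
xyz cm [ 0.17 -0.2  -0.04] jaw heading -6.7 tilt [ 0.   -0.01] twist 0.31
[ 0.04 -0.42 -0.3 ] [-0.1   0.11  0.04]
```

```bash

python3 -m crank '{"xyz":[[-1,0,0],[-3,0,0],[-6,0,0],[-9,0,0],[-12,0,0],[-12,-4,0],[-12,-7,0],[-12,-7,0]],"twist":[0,0,0,0,0,0,0,0],"fingers":[-0.3,-0.3,-0.3,-0.3,-0.3,-0.3,-0.3,-0.3]}'
python3 - <<'E'
from h import *
p,K,M,f=frame('wrist');np.savez('v7.npz',p=p,K=K,M=M,T=T_tool())
u,v=proj(K,M,(.54,.1755,.16)).astype(int);u0=max(u-75,0);v0=max(v-56,0);print(u0,v0)
cv2.imwrite('pics/w7.png',cv2.resize(p[v0:v0+112,u0:u0+150],None,fx=5,fy=5,interpolation=2)[...,::-1])
q,K2,M2,_=frame('scene');u,v=proj(K2,M2,(.534,.1755,.15)).astype(int);print(u,v)
cv2.imwrite('pics/s7.png',cv2.resize(q[v-45:v+45,u-60:u+60],None,fx=6,fy=6,interpolation=2)[...,::-1])
E
```

```text
time_s: 16.42
tcp_pos: [0.5253, 0.1016, 0.2797]
ee_rot: [0.337, 1.569, 0.214]
wrist_force: [-1.1, 0.1, 0.1]
gripper_width: 0.653
183 56
339 206
```

View pics/w7.png

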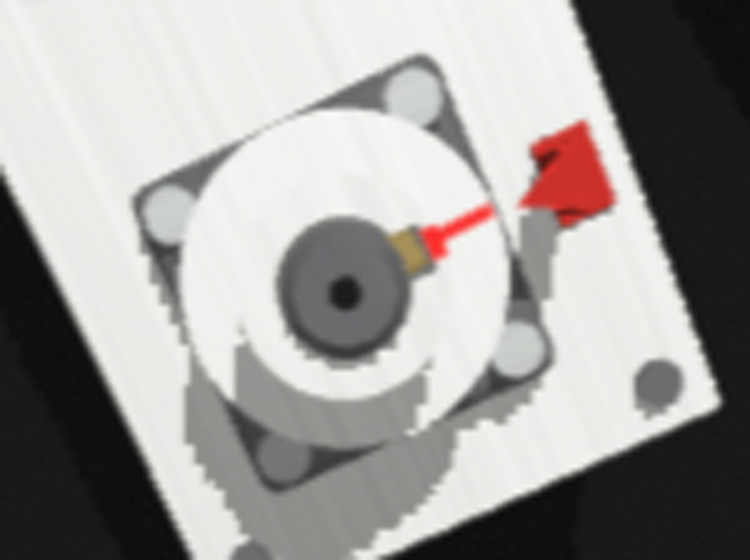

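View pics/s7.png

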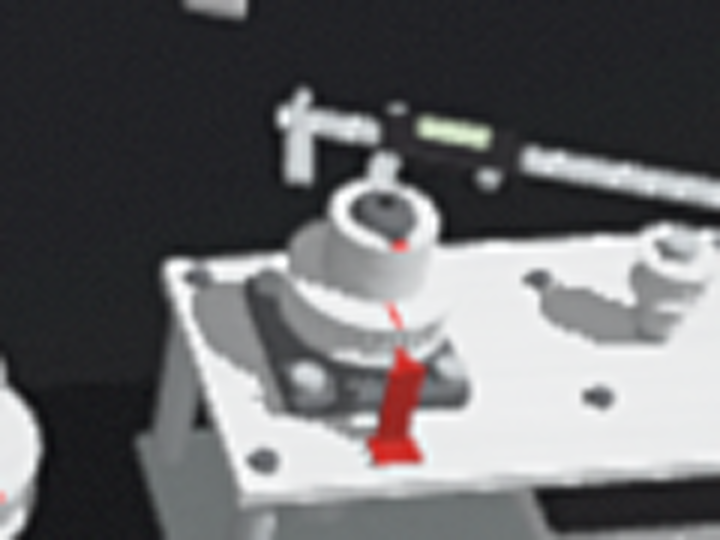

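The mark ends at crop (493,209), the pointer tip is at (518,206), and the flange is centred at about (344,277). The pulley sits low on the bearing with the spindle end standing proud, so it looks home. Next I compute the residual angle.

```bash
python3 - <<'E'
from h import *
d=np.load('v7.npz');K,M=d['K'],d['M']
g=lambda a,b,z:onz(K,M,183+a/5,56+b/5,z)
e=g(345,293,.186);fl=g(343.5,277,.152);m=g(493,209,.152);mi=g(440,236,.165);p=g(518,206,.1465);hm=g(431,242,.18)
print(e.round(4),fl.round(4))
A=lambda w:(np.hypot(*w[:2]).round(4),np.degrees(np.arctan2(w[1],w[0])).round(1))
for c in(e,fl):print('mark',A(m-c),'hubmark',A(hm-c),'ptr',A(p-c))
x=[(183+a/5,56+b/5) for a,b in((190,560),(720,402))]
E
```

```text
[0.5338 0.1754 0.186 ] [0.5336 0.1773 0.152 ]
mark (np.float64(0.0328), np.float64(19.9)) hubmark (np.float64(0.0179), np.float64(22.2)) ptr (np.float64(0.0381), np.float64(17.0))
mark (np.float64(0.0324), np.float64(16.6)) hubmark (np.float64(0.0174), np.float64(16.2)) ptr (np.float64(0.0378), np.float64(14.2))
```

The mark is about 2–5° from the pointer, inside the 6.9° limit. The stop was about 1 mm above nominal, so I'll confirm seating with a light press on the hub top, fingertips straddling the spindle. Contact is expected at TCP z ≈ 0.180.

```bash
python3 -c "
from h import *
go((.5337,.1762,.19))"
```

```text
xyz cm [ 8.91  7.   -0.02] jaw heading -6.8 tilt [0.05 0.05] twist None
```

```bash

python3 -m crank '{"xyz":[[0,4,0],[0,7,0],[2,7,0],[4,7,0],[5.5,7,0],[6.5,7,0],[7,7,0],[7,7,0]],"twist":[0,0,0,0,0,0,0,0],"fingers":[0.32,0.32,0.32,0.32,0.32,0.32,0.32,0.32]}'
python3 -m crank '{"xyz":[[0.5,0,0],[1,0,0],[1.5,0,0],[2,0,0],[2.4,0,0],[2.6,0,0],[2.75,0,0],[2.75,0,0]],"twist":[0,0,0,0,0,0,0,0],"fingers":[0.32,0.32,0.32,0.32,0.32,0.32,0.32,0.32]}'
python3 -c "
from h import *
go((.5337,.1762,.18))"
```

```text
time_s: 17.18
tcp_pos: [0.5333, 0.1775, 0.2075]
ee_rot: [-2.368, 1.57, -2.484]
wrist_force: [-0.4, -0.5, 0.1]
gripper_width: 0.34
time_s: 17.85
tcp_pos: [0.5337, 0.1771, 0.1805]
ee_rot: [-0.619, 1.571, -0.736]
wrist_force: [-0.6, -0.3, -0.1]
gripper_width: 0.34
xyz cm [ 0.05 -0.09  0.02] jaw heading -6.7 tilt [ 0. -0.] twist None
```

```bash

python3 -m crank '{"xyz":[[0.03,0,0],[0.06,0,0],[0.09,0,0],[0.12,0,0],[0.12,0,0],[0.12,0,0],[0.12,0,0],[0.12,0,0]],"twist":[0,0,0,0,0,0,0,0],"fingers":[0.32,0.32,0.32,0.32,0.32,0.32,0.32,0.32]}'
python3 -m crank '{"xyz":[[-1,0,0],[-3,0,0],[-6,0,0],[-9,0,0],[-12,0,0],[-12,-4,0],[-12,-7,0],[-12,-7,0]],"twist":[0,0,0,0,0,0,0,0],"fingers":[0.32,0.32,0.32,0.32,0.32,0.32,0.32,0.32]}'
python3 - <<'E'
from h import *
p,K,M,f=frame('wrist')
u,v=proj(K,M,(.54,.1755,.16)).astype(int);u0=max(u-75,0);v0=max(v-56,0);print(u0,v0)
np.savez('v8.npz',K=K,M=M,o=[u0,v0])
cv2.imwrite('pics/w8.png',cv2.resize(p[v0:v0+112,u0:u0+150],None,fx=5,fy=5,interpolation=2)[...,::-1])
E
```

```text
time_s: 18.52
tcp_pos: [0.5339, 0.1772, 0.1802]
ee_rot: [0.965, 1.57, 0.848]
wrist_force: [-5.5, -1.9, 14.0]
gripper_width: 0.339
time_s: 19.18
tcp_pos: [0.5253, 0.1017, 0.3008]
ee_rot: [0.336, 1.569, 0.213]
wrist_force: [0.5, -0.2, -0.9]
gripper_width: 0.338
183 56
```

View pics/w8.png

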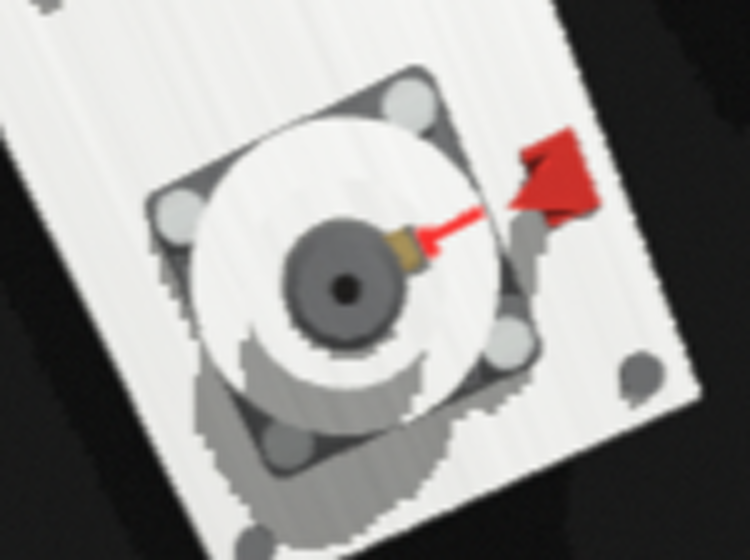

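The hub stopped the fingers at 0.1802 m against 0.180 nominal, so the pulley is home. In the picture nothing has shifted: mark end (484,211), pointer tip (510,207). The gripper is clear, so I'm handing in.

```bash
python3 -c "
from h import *
print(sense()['time_s'],sign_off())"
```

```text
the job is handed in; nothing more can be done
19.2333 None
```

The silver pulley is fitted and keyed on the spindle, down on the shoulder, with its red mark turned to the pointer and the gripper clear. I handed the job in at 19.2 s; no verdict was reported.

**What I did:** I gripped the middle-sized pulley by its hub and lowered it over the spindle end. It rested on the key under about 7 N. I turned it about 7° anticlockwise until the keyway dropped over the key, then slid it home without forcing. After that I turned pulley and spindle about 93° clockwise, let go, and pressed once lightly on the hub.

**Last checks:**
- **Seating:** the hub top stopped the fingertips at 0.1802 m, against 0.180 m nominal. The first stop, while the pulley was still gripped, had read about 1 mm high.
- **Mark angle:** the estimates disagree a little. The mark at the flange edge gives 2.4–2.9° from the pointer, while the mark on the hub gives 2–5°. All are inside the 6.9° limit.
- **Centring:** the flange and the spindle end measured 2 mm apart in the camera. I put that down to calibration, since the bore leaves only 0.7 mm of clearance.
- **Other things on the bench:** I saw no contact with any of them, but I did not measure their positions afterwards.

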